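# Unlock the pantry box with the bar-headed key

## Task

Unlock the wooden box on the worktop: take the key with the straight bar head (T-shaped) from the key rack, push it fully home into the keyhole on the box's top, then turn it about a quarter turn clockwise, seen from above, until the bolt lets go and the lid springs up. Leave the key home in the lock and let go of it; leave the round-knobbed key in the rack alone.

Things in the scene. Friction and masses are not known exactly. Their poses are not given: they have to be found in the camera images.
- bar_key: The right steel key, upright in a slot of a fixed wooden rack, tip 15 mm above the worktop, 30 mm deep in its slot. Origin: tip, z up. Above it: blade to 30 mm, 22 mm wide along y, 7 thick along x, rounded tip; shoulder disc 34 mm wide at 30-34 mm; neck; bar head at 48-72 mm, 50 long along y, 12 thick along x: grip it across x, 62 mm up. A half turn about z makes no difference. 80 g.
- knob_key: The wrong key, in the rack's other slot, 80 mm beside the right one along y; they may be swapped. Same height, steel and shoulder, but a round knob head 34 mm wide and a thin round pin. Origin: tip of the pin, z up. Rack: 70 x 150 mm, 45 mm high.
- keyhole (a point): Mouth centre of the keyhole, 72 mm up, in the near end of a fixed wooden box (210 long in x, 150 wide, 70 high). Slot 29 mm along y, 12.5 along x, in a round steel barrel 42 mm wide. z up, x to the lid (40 mm on); the point never turns. Key home: shoulder on barrel, tip 30 mm below. Turn clockwise from above (-z): 15 deg play, then the barrel follows, 0.03 N m; 1.4 rad in all is ample.
- box_lid (a joint): Angle of the box's wooden lid, rad: 0 shut and bolted, 0.25 sprung open. Hinged at the box's far end; when the barrel has turned about 0.9 rad (stop at 1.5) the hidden bolt clears, a spring lifts the lid's near edge by 30 mm, and it stays up.

How it is judged (in metres and radians):
On the way:
1. the bar-headed key is fully home in the keyhole while the lid is still bolted (z of bar_key in the frame of keyhole below -0.024 m and horizontal distance between bar_key and keyhole below 0.01 m and angle between bar_key's own z axis and vertical below 0.2 rad and value of joint box_lid below 0.06 rad), for 0.1 s.
At the end, for the whole second after the job is handed in: The lid has sprung up by more than 0.15 rad, and the bar-headed key stands at rest in the keyhole: tip more than 22 mm below the mouth, within 10 mm of its axis, tilted less than 0.2 rad (value of joint box_lid above 0.15 rad and z of bar_key in the frame of keyhole below -0.022 m and horizontal distance between bar_key and keyhole below 0.01 m and angle between bar_key's own z axis and vertical below 0.2 rad and linear speed of bar_key below 0.03 m/s); the robot touches nothing.
It fails at once if the round-knobbed key is taken or knocked out of its place (moved more than 25 mm) (distance of knob_key from where it was at the start of the episode above 0.025 m).
It also fails if it takes over 51 s, if anything falls off the work surface, if the arm or the gripper's body presses on something with over 40 N, if the wrist force passes 120 N, or if a joint passes its speed limit or range.

## Robot

A 6-joint arm with a two-finger parallel gripper is mounted at the origin on a cart in front of the work surface, level with it; the furniture and walls round the work are solid. World frame = base frame: x ahead of the robot, y to its left, z up, the work surface at z = 0. Lengths are in m, angles in degrees, forces in N, time in s.
With the tool pointing down it reaches from about 0.35 to 0.8 m from the base axis. Payload 7.3 kg.
Tool frame: the origin (TCP) lies on the mounting face of the last link; the fingertips stand 173 mm ahead of it and the grasp point (between the pads) lies 155 mm ahead of it; z points along the fingers, y is the line along which they close (so a half turn about z gives the same grasp; the last joint's range is limited). The gripper opens to 85 mm and grips with 20 to 120 N. Pads are 22 mm wide; open, the fingers measure 114 mm over their backs; the gripper's body (76 mm by 85 mm) begins 54 mm behind the grasp point. The pads swing forward as they close: fully open they stand 13 mm farther back than shut.
Start: joints at [60.848, 19.595, 87.324, -0, 73.075, -8.365], TCP at [0.186, 0.491, 0.405] pointing down, gripper open.
Joint ranges: [-145.02, 145.02], [-44.19, 115.74], [2.07, 154.8], [-57.11, 237.11], [16.16, 152.29], [-177.93, 177.93]. Speed limits (degrees/s): [147.25, 147.25, 180, 180, 180, 180].

## Interface

Orientations are given as [roll, pitch, yaw] about the fixed x, y, z axes, in that order (R = Rz(yaw) Ry(pitch) Rx(roll)).
In Python, from station import r gives the robot as it stands.
- The arm moves only by the tool step_arm, never from a script. Its argument "motion" is a list of rows, each an object with "translation": the shift along the tool's x, y, z as a fraction of full scale, a list of three; "roll": the turn about the tool's z as a fraction of full scale; "grip": the closure, from -1 (fully open) to 1 (shut), so that 0 is half open. A call has 1 to 8 rows; each row shifts and turns the commanded pose from where the row before left it, along the tool's axes as they then stand; what a row does not reach is not made up. Full scale, the value 1, is 300 mm for a shift and 120 degrees for a turn. A row lasts 1/12 s, in which the tool goes at most 41.7 mm and 7.16 degrees, less where a joint would pass 70% of its speed; a pose out of reach is approached as far as the arm can. A call with a number of a shift or a turn outside -1 to 1 is refused whole. A call with a gripper value outside its range is refused whole. The fingers move at their own pace and stop on an object; "newtons" is the grip in N (left out, the last holds). Time passes only in rows, so rows that do not move let the fingers close. It gives the time, the measured TCP pose, the force, the opening and the grip force at its end, in the units of the state.
- r.state(): the state, without advancing time (a new reading comes with each control period).
- r.read_camera(name): name is "scene" or "top" or "wrist"; returns a dict with "frame" (400x640x3 uint8, blue, green, red), "fov_y" (degrees; the focal length in pixels is half the picture's height over the tangent of half this angle, whatever the lens; pixels are square), "cx", "cy" (the principal point, pixels), "R" (3x3) and "t" (3): a world point X has camera coordinates R X + t. Camera axes: x right, y down, z forward; pixel columns grow to the right and rows downward; lengths in m; the calibration is good to about 2 mm. A picture is of the moment at which its call begins. There is no depth.
- r.job_done(): hands the job in; it is judged then, once.
Trained networks look in a picture, given as the dict that the camera call returned (one of the last four; its "shot" number tells which), for a name from the list of things; names that differ only in an ending like _2 or _b are one class to them, and where a whole thing is asked for, a point or a joint stands for the part that bears it (a point fixed in the world has none). Each returns a list of dicts, best first, with "confidence" (0 to 1); they miss things now and then, are a little off and sometimes report something else, mostly with a low value. They report only what shows in the picture. A call takes as long as a camera call.
- r.find_in(picture, query): "centre" ([x, y, z] in m, in the coordinates of the camera as it stood for that picture, good to about 4 mm: the middle of the surface that is visible of it).
The state is a dict: "t": time; "qpos": joint angles; "dq": joint speeds; "tau": joint torques, N m; "eef_pos": TCP position; "eef_rot": TCP orientation; "wrist_force": force on the tool from outside, world axes, zero at the start; "wrist_torque": the same for the moment, N m; "finger_gap": opening from 0.0 (shut) to 1.0 (fully open); "finger_force": force on a finger pad.
Only numpy, scipy, OpenCV 4.12 (cv2) and the standard library are available. Lean on these libraries where they do the work, as an engineer would, in place of code of your own. Each camera call takes 0.05 s, during which the arm holds its last target. There are 200 camera calls.

## Working session

There is one attempt and no reset: what is moved stays moved. The work goes in short steps, Python scripts to look and compute and a tool call to move; the robot and the scene stay as the last step left them, time stands still between calls to the robot, and variables do not carry over. Pictures are saved under pics/ and viewed, at most 11 in all, crops included, and the job is handed in when it is done.

Besides the shell and the picture viewer there is one more tool, called after "Emit:" by a JSON object that holds its "op" and its "data". step_arm: Moves the arm, as the interface text tells. Shift numbers are shares of 300 mm and turn numbers shares of 120 degrees, none past 1 either way. Its arguments: {"type":"object","properties":{"motion":{"type":"array"},"newtons":{"type":"number"}},"required":["motion"]}

```bash
mkdir -p pics
cat > h.py <<'E'
import numpy as np,cv2
from station import r
def world(p,c): return np.array(p['R']).T@(np.array(c)-np.array(p['t']))
def proj(p,X):
    c=np.array(p['R'])@np.array(X)+np.array(p['t']); f=200/np.tan(np.radians(p['fov_y']/2)); return np.array([p['cx']+f*c[0]/c[2],p['cy']+f*c[1]/c[2]])
def ray(p,uv,z):
    f=200/np.tan(np.radians(p['fov_y']/2)); R=np.array(p['R']);o=-R.T@np.array(p['t']); d=R.T@np.array([(uv[0]-p['cx'])/f,(uv[1]-p['cy'])/f,1]); return o+d*(z-o[2])/d[2]
E
python3 - <<'E'
from h import *
s=r.state();print(s['t'],s['eef_pos'],s['eef_rot'],s['finger_gap'])
ims=[]
for n in ['scene','top']:
    p=r.read_camera(n);ims.append(p['frame'])
    for q in ['bar_key','knob_key','keyhole','box_lid']:
        for d in r.find_in(p,q)[:3]:
            w=world(p,d['centre']);print(n,q,round(d['confidence'],2),w.round(4),proj(p,w).round())
cv2.imwrite('pics/a.png',cv2.resize(np.hstack(ims),None,fx=.625,fy=.625))
cv2.imwrite('pics/top.png',ims[1])
E
```

```text
0.0 [0.18622228 0.49071167 0.40401796] [-1.79910712e+02 -1.37666026e-02  1.59213948e+02] 0.9997932168074362
scene bar_key 0.66 [ 0.6049 -0.1168  0.0734] [354. 173.]
scene knob_key 0.52 [ 0.6196 -0.1957  0.0752] [362. 156.]
scene keyhole 0.73 [0.5939 0.2228 0.0712] [283. 263.]
scene box_lid 0.58 [0.644  0.2137 0.0735] [266. 249.]
top bar_key 0.8 [ 0.6097 -0.1264  0.0803] [405. 212.]
top knob_key 0.86 [ 0.6215 -0.2043  0.0843] [444. 207.]
top keyhole 0.88 [0.6012 0.1922 0.0674] [248. 214.]
top box_lid 0.82 [0.6464 0.1973 0.0666] [247. 192.]
```

View pics/top.png

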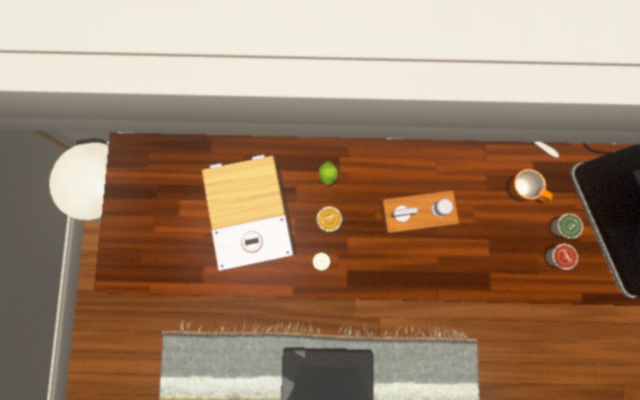

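View pics/a.png

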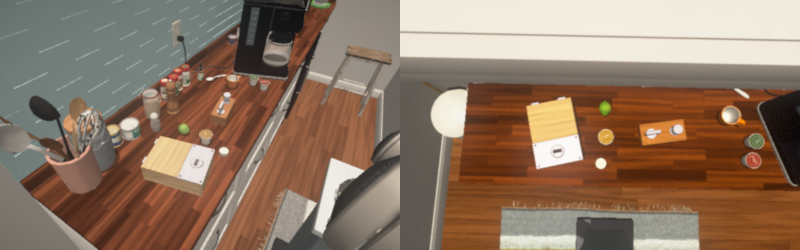

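The top picture shows the keyhole slot at (252,241), the bar key at about (404,213) and the knob key at (443,207). Box and rack are both slightly rotated.

Run:
```python
from h import *
p=r.read_camera('top')
k=ray(p,(252,241),.072);print('keyhole',k)
c=[ray(p,u,.07) for u in [(213,269),(291,254),(272,156),(203,170)]]
for a,b in [(0,3),(1,2),(0,1)]:
    d=c[b]-c[a];print(np.linalg.norm(d[:2]),np.degrees(np.arctan2(d[1],d[0])))
print('rack',[ray(p,u,.045).round(3) for u in [(383,200),(453,192),(459,222),(388,232)]])
print('bar',ray(p,(404,213),.087),'knob',ray(p,(443,207),.087))
f=p['frame']
A=cv2.resize(f[190:240,375:465],None,fx=8,fy=8,interpolation=cv2.INTER_CUBIC)[:,:720]
B=cv2.resize(f[215:265,205:295],None,fx=8,fy=8,interpolation=cv2.INTER_CUBIC)
im=np.vstack([A,B]);cv2.imwrite('pics/b.png',cv2.resize(im,None,fx=.75,fy=.75))
```

```text
keyhole [0.54532682 0.18064658 0.072     ]
0.20462797873258828 9.220820118616167
0.20689073530901733 12.862812965046395
0.15871873024001826 -77.88238811927134
rack [array([ 0.639, -0.088,  0.045]), array([ 0.66 , -0.236,  0.045]), array([ 0.596, -0.247,  0.045]), array([ 0.572, -0.098,  0.045])]
bar [ 0.60724415 -0.12323701  0.087     ] knob [ 0.62112504 -0.2015049   0.087     ]
```

View pics/b.png

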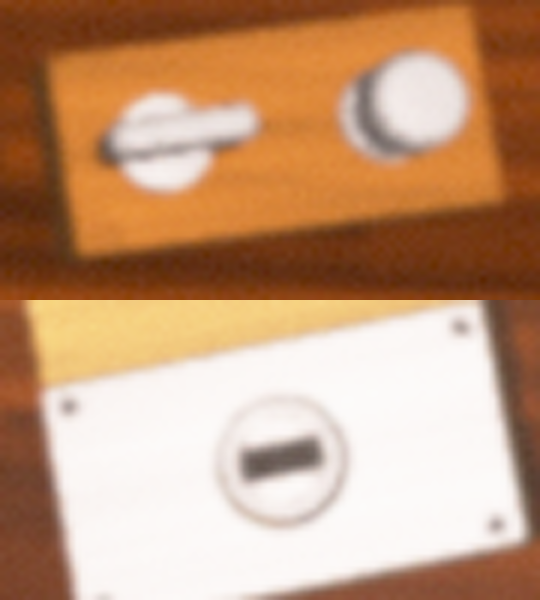

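The bar is rotated about 9.5° and the slot about 11.5°, so the tool yaw should be about 99.5° for the grasp. Turn first.

Emit:
{"op": "step_arm", "data": {"motion": [{"translation": [0,0,0],"roll": 0.059,"grip": -1},{"translation": [0,0,0],"roll": 0.059,"grip": -1},{"translation": [0,0,0],"roll": 0.059,"grip": -1},{"translation": [0,0,0],"roll": 0.059,"grip": -1},{"translation": [0,0,0],"roll": 0.059,"grip": -1},{"translation": [0,0,0],"roll": 0.059,"grip": -1},{"translation": [0,0,0],"roll": 0.059,"grip": -1},{"translation": [0,0,0],"roll": 0.059,"grip": -1}]}}

```text
t: 1.22
eef_pos: [0.1863, 0.4908, 0.4048]
eef_rot: [180.0, -0.0, 102.2]
wrist_force: [0.4, -0.1, -0.5]
finger_gap: 0.996
finger_force: 0.0
```

Emit:
{"op": "step_arm", "data": {"motion": [{"translation": [0,0,0],"roll": 0.0255,"grip": -1},{"translation": [0,0,0],"roll": 0,"grip": -1}]}}

```text
t: 1.38
eef_pos: [0.1863, 0.4908, 0.4047]
eef_rot: [180.0, -0.0, 99.4]
wrist_force: [-0.0, -0.6, -0.2]
finger_gap: 1.0
finger_force: 0.0
```

```bash
cat >> h.py <<'E'
from scipy.spatial.transform import Rotation as Ro
def delta(tgt):
    s=r.state();R=Ro.from_euler('xyz',s['eef_rot'],degrees=True).as_matrix();d=R.T@(np.array(tgt)-s['eef_pos']);print('t',s['t'],'pos',np.round(s['eef_pos'],4),'rot',np.round(s['eef_rot'],2),'frac',(d/.3).round(4),'mm',(d*1000).round(1),'rows',np.linalg.norm(d)/.039,'F',np.round(s['wrist_force'],1),np.round(s['wrist_torque'],2))
E
python3 -c "
from h import *
delta([.567,-.116,.36])"
```

```text
t 1.3833 pos [0.1863 0.4908 0.4047] rot [ 1.7999e+02 -1.0000e-02  9.9410e+01] frac [-2.203   0.9213  0.149 ] mm [-660.9  276.4   44.7] rows 18.40422568158582 F [-0.  -0.6 -0.2] [-0.02  0.01  0.01]
```

Emit:
{"op": "step_arm", "data": {"motion": [{"translation": [-0.0918,0.0384,0.0062],"roll": 0,"grip": -1},{"translation": [-0.0918,0.0384,0.0062],"roll": 0,"grip": -1},{"translation": [-0.0918,0.0384,0.0062],"roll": 0,"grip": -1},{"translation": [-0.0918,0.0384,0.0062],"roll": 0,"grip": -1},{"translation": [-0.0918,0.0384,0.0062],"roll": 0,"grip": -1},{"translation": [-0.0918,0.0384,0.0062],"roll": 0,"grip": -1},{"translation": [-0.0918,0.0384,0.0062],"roll": 0,"grip": -1},{"translation": [-0.0918,0.0384,0.0062],"roll": 0,"grip": -1}]}}

```text
t: 2.05
eef_pos: [0.3141, 0.2875, 0.3899]
eef_rot: [180.0, -0.0, 99.7]
wrist_force: [-0.1, 0.2, 0.1]
finger_gap: 1.002
finger_force: 0.0
```

Emit:
{"op": "step_arm", "data": {"motion": [{"translation": [-0.0918,0.0384,0.0062],"roll": 0,"grip": -1},{"translation": [-0.0918,0.0384,0.0062],"roll": 0,"grip": -1},{"translation": [-0.0918,0.0384,0.0062],"roll": 0,"grip": -1},{"translation": [-0.0918,0.0384,0.0062],"roll": 0,"grip": -1},{"translation": [-0.0918,0.0384,0.0062],"roll": 0,"grip": -1},{"translation": [-0.0918,0.0384,0.0062],"roll": 0,"grip": -1},{"translation": [-0.0918,0.0384,0.0062],"roll": 0,"grip": -1},{"translation": [-0.0918,0.0384,0.0062],"roll": 0,"grip": -1}]}}

```text
t: 2.72
eef_pos: [0.4415, 0.0853, 0.375]
eef_rot: [180.0, -0.0, 99.6]
wrist_force: [0.2, 0.3, -0.8]
finger_gap: 0.999
finger_force: 0.0
```

Emit:
{"op": "step_arm", "data": {"motion": [{"translation": [-0.0918,0.0384,0.0062],"roll": 0,"grip": -1},{"translation": [-0.0918,0.0384,0.0062],"roll": 0,"grip": -1},{"translation": [-0.0918,0.0384,0.0062],"roll": 0,"grip": -1},{"translation": [-0.0918,0.0384,0.0062],"roll": 0,"grip": -1},{"translation": [-0.0918,0.0384,0.0062],"roll": 0,"grip": -1},{"translation": [-0.0918,0.0384,0.0062],"roll": 0,"grip": -1},{"translation": [-0.0918,0.0384,0.0062],"roll": 0,"grip": -1},{"translation": [-0.0918,0.0384,0.0062],"roll": 0,"grip": -1}]}}

```text
t: 3.38
eef_pos: [0.5688, -0.1168, 0.3599]
eef_rot: [180.0, -0.0, 99.6]
wrist_force: [0.3, -0.4, 0.1]
finger_gap: 0.999
finger_force: 0.0
```

Run:
```python
from h import *
delta([.607,-.123,.242])
p=r.read_camera('wrist');cv2.imwrite('pics/c.png',p['frame'])
print('cam',-np.array(p['R']).T@np.array(p['t']),p['fov_y'])
for q in ['bar_key','knob_key']:
    for d in r.find_in(p,q)[:2]:
        w=world(p,d['centre']);print(q,round(d['confidence'],2),w.round(4),proj(p,w).round())
```

```text
t 3.3833 pos [ 0.5688 -0.1168  0.3599] rot [ 1.800e+02 -1.000e-02  9.964e+01] frac [-0.0419  0.1219  0.3931] mm [-12.6  36.6 117.9] rows 3.1821699209351784 F [ 0.3 -0.4  0.1] [ 0.02 -0.08 -0.08]
cam [ 0.55661487 -0.04274476  0.32877191] 61.40845522781866
bar_key 0.73 [ 0.6097 -0.1211  0.087 ] [373. 214.]
knob_key 0.8 [ 0.623  -0.2005  0.0807] [367. 301.]
```

View pics/c.png

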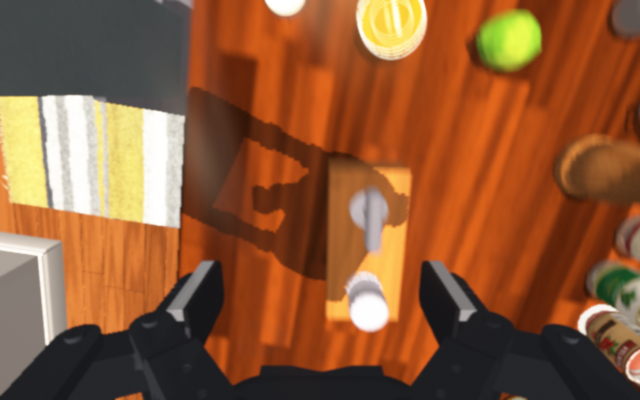

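The wrist view shows the bar head from about (372,190) to (374,251), with its shoulder disc at (369,208). The knob key is at (369,305). Bar and rack edges are nearly aligned with the image columns.

Run:
```python
from h import *
p=r.read_camera('wrist')
a,b=ray(p,(372.5,189),.087),ray(p,(374.5,251),.087);d=a-b
print(a,b,(a+b)/2,np.linalg.norm(d),np.degrees(np.arctan2(-d[0],d[1])))
s=ray(p,(369,208),.049);print('shoulder',s)
for u,v in [((329,160),(328,318)),((410,170),(398,318))]:
    d=ray(p,u,.045)-ray(p,v,.045);print('edge',np.degrees(np.arctan2(-d[0],d[1])))
f=p['frame'];cv2.imwrite('pics/d.png',cv2.resize(f[150:340,300:430],None,fx=3,fy=3,interpolation=cv2.INTER_CUBIC))
```

```text
[ 0.60497317 -0.10199823  0.087     ] [ 0.61712596 -0.15120807  0.087     ] [ 0.61104956 -0.12660315  0.087     ] 0.050688249609937994 13.87211332678533
shoulder [ 0.61317721 -0.12865609  0.049     ]
edge 9.538730834833732
edge 9.43450222113575
```

View pics/d.png

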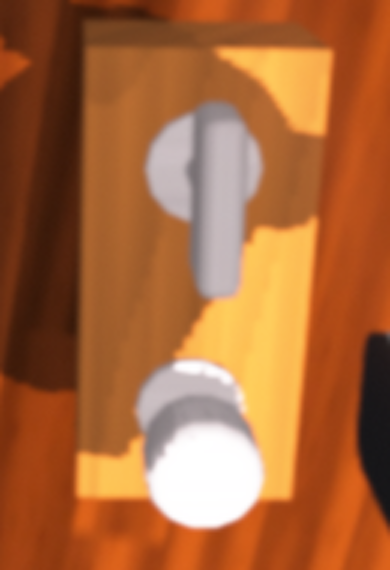

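```bash
python3 -c "
from h import *
delta([.611,-.1255,.232])"
```

```text
t 3.5833 pos [ 0.5682 -0.1158  0.3595] rot [-1.7995e+02 -5.0000e-02  9.9520e+01] frac [-0.056   0.1359  0.4248] mm [-16.8  40.8 127.4] rows 3.4576773071359086 F [-0.1  0.9  0.4] [ 0.05 -0.01  0.02]
```

Emit:
{"op": "step_arm", "data": {"motion": [{"translation": [-0.028,0.068,0],"roll": 0,"grip": -1},{"translation": [-0.028,0.068,0],"roll": 0,"grip": -1},{"translation": [0,0,0.08],"roll": 0,"grip": -1},{"translation": [0,0,0.08],"roll": 0,"grip": -1},{"translation": [0,0,0.08],"roll": 0,"grip": -1},{"translation": [0,0,0.08],"roll": 0,"grip": -1},{"translation": [0,0,0.055],"roll": 0,"grip": -1},{"translation": [0,0,0.05],"roll": 0,"grip": -1}]}}

```text
t: 4.25
eef_pos: [0.6105, -0.1235, 0.2314]
eef_rot: [-179.9, -0.1, 99.7]
wrist_force: [0.9, -0.0, -0.1]
finger_gap: 0.997
finger_force: 0.0
```

Run:
```python
from h import *
delta([.611,-.1255,.232])
p=r.read_camera('wrist')
print([proj(p,x).round() for x in ([.611,-.1255,.087],)])
cv2.imwrite('pics/e.png',p['frame'])
```

```text
t 4.25 pos [ 0.6105 -0.1235  0.2314] rot [-1.7991e+02 -7.0000e-02  9.9660e+01] frac [-0.0068  0.0006 -0.0021] mm [-2.   0.2 -0.6] rows 0.05462958012882846 F [ 0.9 -0.  -0.1] [ 0.    0.03 -0.02]
[array([321., 303.])]
```

View pics/e.png

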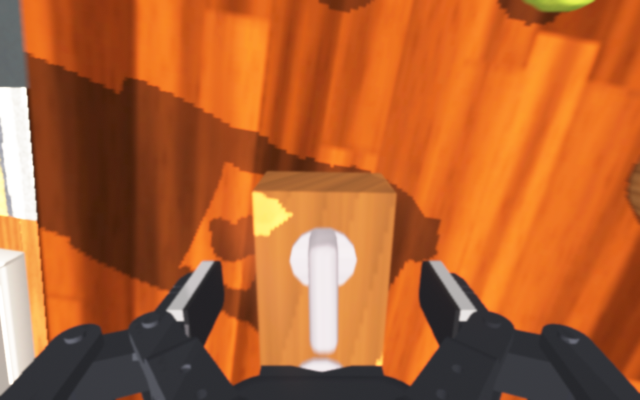

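The bar sits centred between the pads at about (324,297) and is parallel to them. Close.

Emit:
{"op": "step_arm", "data": {"motion": [{"translation": [0,0.003,0],"roll": 0,"grip": 1},{"translation": [0,0,0],"roll": 0,"grip": 1},{"translation": [0,0,0],"roll": 0,"grip": 1},{"translation": [0,0,0],"roll": 0,"grip": 1},{"translation": [0,0,0],"roll": 0,"grip": 1},{"translation": [0,0,0],"roll": 0,"grip": 1},{"translation": [0,0,0],"roll": 0,"grip": 1},{"translation": [0,0,0],"roll": 0,"grip": 1}], "newtons": 60}}

```text
t: 4.97
eef_pos: [0.6123, -0.125, 0.2334]
eef_rot: [179.9, 0.0, 99.5]
wrist_force: [-0.5, 0.2, 6.3]
finger_gap: 0.127
finger_force: 59.0
```

```bash
python3 -c "
from h import *
s=r.state();print(s['finger_gap'],s['finger_force'])
delta([.611,-.1255,.232])"
```

```text
0.12720316916815425 59.011874198913574
t 4.9667 pos [ 0.6123 -0.125   0.2334] rot [1.7992e+02 3.0000e-02 9.9510e+01] frac [-0.0008 -0.0047  0.0047] mm [-0.2 -1.4  1.4] rows 0.0514079051604443 F [-0.5  0.2  6.3] [ 0.06  0.13 -0.01]
```

Emit:
{"op": "step_arm", "data": {"motion": [{"translation": [0,0,-0.03],"roll": 0,"grip": 1},{"translation": [0,0,-0.03],"roll": 0,"grip": 1},{"translation": [0,0,-0.04],"roll": 0,"grip": 1},{"translation": [0,0,-0.06],"roll": 0,"grip": 1},{"translation": [0,0,-0.08],"roll": 0,"grip": 1},{"translation": [0,0,-0.08],"roll": 0,"grip": 1},{"translation": [0,0,-0.08],"roll": 0,"grip": 1},{"translation": [0,0,0],"roll": 0,"grip": 1}]}}

```text
t: 5.63
eef_pos: [0.6129, -0.1252, 0.3593]
eef_rot: [179.5, 0.3, 99.5]
wrist_force: [1.8, 0.8, -0.2]
finger_gap: 0.129
finger_force: 58.5
```

```bash
python3 -c "
from h import *
s=r.state();print(s['finger_gap'],s['finger_force'])
delta([.53,.12,.35])"
```

```text
0.12901504111285939 58.464301228523254
t 5.6333 pos [ 0.6129 -0.1252  0.3593] rot [179.47   0.28  99.51] frac [ 0.852  -0.1376  0.0256] mm [255.6 -41.3   7.7] rows 6.642043936301601 F [ 1.8  0.8 -0.2] [ 0.04 -0.03  0.05]
```

Emit:
{"op": "step_arm", "data": {"motion": [{"translation": [0.1065,-0.0172,0.003],"roll": 0,"grip": 1},{"translation": [0.1065,-0.0172,0.003],"roll": 0,"grip": 1},{"translation": [0.1065,-0.0172,0.003],"roll": 0,"grip": 1},{"translation": [0.1065,-0.0172,0.003],"roll": 0,"grip": 1},{"translation": [0.1065,-0.0172,0.003],"roll": 0,"grip": 1},{"translation": [0.1065,-0.0172,0.003],"roll": 0,"grip": 1},{"translation": [0.1065,-0.0172,0.003],"roll": 0,"grip": 1},{"translation": [0.1065,-0.0172,0.003],"roll": 0,"grip": 1}]}}

```text
t: 6.3
eef_pos: [0.5283, 0.1216, 0.3457]
eef_rot: [180.0, -0.0, 99.5]
wrist_force: [-0.1, -0.7, -1.6]
finger_gap: 0.128
finger_force: 58.5
```

Emit:
{"op": "step_arm", "data": {"motion": [{"translation": [0,0,0],"roll": -0.015,"grip": 1},{"translation": [0,0,0],"roll": 0,"grip": 1},{"translation": [0,0,0],"roll": 0,"grip": 1}]}}

```text
t: 6.55
eef_pos: [0.5291, 0.1203, 0.3457]
eef_rot: [180.0, 0.0, 101.3]
wrist_force: [0.2, 0.2, -1.6]
finger_gap: 0.13
finger_force: 58.5
```

Run:
```python
from h import *
delta([.545,.181,.30])
p=r.read_camera('wrist')
print(proj(p,[.545,.181,.072]),'cam',-np.array(p['R']).T@np.array(p['t']))
print(r.find_in(p,'keyhole')[:1],[world(p,d['centre']) for d in r.find_in(p,'bar_key')[:1]])
cv2.imwrite('pics/f.png',p['frame'])
```

```text
t 6.55 pos [0.5291 0.1203 0.3457] rot [1.7997e+02 2.0000e-02 1.0131e+02] frac [0.188  0.0915 0.1522] mm [56.4 27.5 45.7] rows 1.9894698026119677 F [ 0.2  0.2 -1.6] [-0.02  0.   -0.06]
[359.6539265  123.01222365] cam [0.51473955 0.19392179 0.31447121]
[{'centre': [0.0941, -0.068, 0.2349], 'confidence': 0.58}] [array([0.53194528, 0.13192948, 0.20051197])]
```

View pics/f.png

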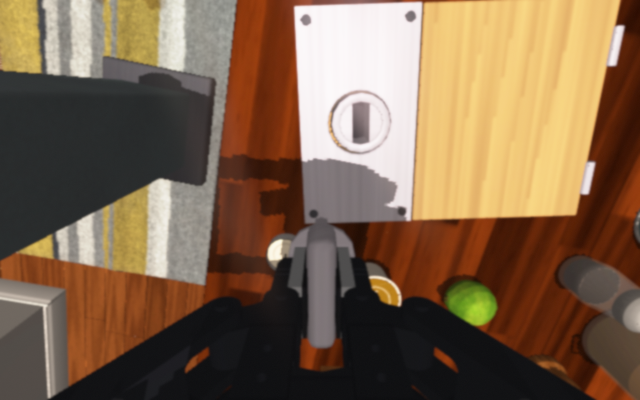

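The slot is at about (361,122), against a predicted (360,123). The bar is held aligned at (321,225)–(321,345). Refine both numerically.

Run:
```python
from h import *
p=r.read_camera('wrist');f=p['frame'];g=cv2.cvtColor(f,cv2.COLOR_BGR2GRAY)
c=g[95:150,340:382];m=(c<100).astype(np.uint8)
n,l,st,ce=cv2.connectedComponentsWithStats(m);i=1+np.argmax(st[1:,4])
cn,_=cv2.findContours((l==i).astype(np.uint8),cv2.RETR_EXTERNAL,cv2.CHAIN_APPROX_NONE)
rc=cv2.minAreaRect(cn[0]);b=cv2.boxPoints(rc)+[340,95];print(st[i],b.round(1))
W=np.array([ray(p,u,.072) for u in b]);print(W.round(4),W.mean(0))
for u,v in [((297,8),(306,222)),((421,2),(412,220)),((304.5,19),(313,213)),((410,16),(402,211))]:
    d=ray(p,u,.07)-ray(p,v,.07);print('edge',np.degrees(np.arctan2(-d[0],d[1])))
h=cv2.HoughCircles(g[80:165,315:405],cv2.HOUGH_GRADIENT,1,50,param1=100,param2=15,minRadius=26,maxRadius=36)
if h is not None:
  h=h[0,0];print(h,ray(p,(315+h[0],80+h[1]),.072))
s=r.state();zt=s['eef_pos'][2]-.1464
a,b2=ray(p,(321.5,222),zt),ray(p,(321,346),zt);d=a-b2;print('bar',(a+b2)/2,np.linalg.norm(d),np.degrees(np.arctan2(-d[0],d[1])),s['eef_pos'])
im=np.hstack([cv2.resize(f[85:160,320:400],None,fx=5,fy=5),cv2.resize(f[210:360,280:360],(400,750))[:375]])
im=np.hstack([cv2.resize(f[85:165,320:400],(400,400),interpolation=2),cv2.resize(f[205:365,280:360],(300,600),interpolation=2)[:400]])
cv2.imwrite('pics/g.png',im)
```

```text
[13 27  9 15 89] [[353. 136.]
 [353. 122.]
 [361. 122.]
 [361. 136.]]
[[0.5428 0.1703 0.072 ]
 [0.5406 0.1798 0.072 ]
 [0.5462 0.1809 0.072 ]
 [0.5484 0.1714 0.072 ]] [0.54449217 0.17561476 0.072     ]
edge 12.715535539011618
edge 13.611871987375787
edge 13.183901098495685
edge 13.10132684072146
[44.5 38.5 31.1] [0.54457125 0.18302667 0.072     ]
bar [0.52922275 0.12266434 0.19899212] 0.05492236465430401 11.030460498061792 [0.52948241 0.11932306 0.34539212]
```

View pics/g.png

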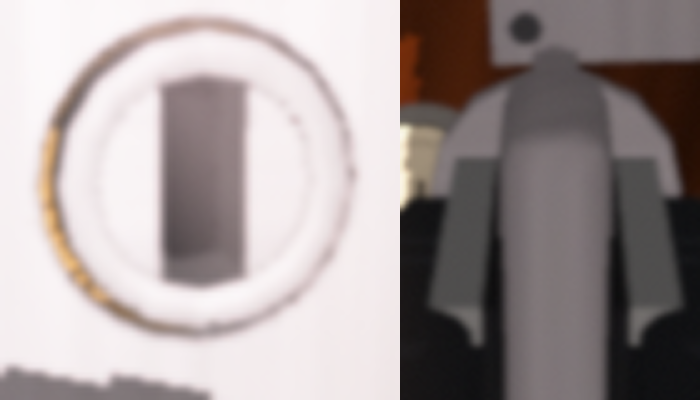

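Run:
```python
from h import *
p=r.read_camera('wrist')
k=ray(p,(360.5,120.9),.072);print(k)
for u,v in [((352.6,100.5),(352.6,141.5)),((369.2,100.5),(369.2,141.5))]:
    d=ray(p,u,.072)-ray(p,v,.072);print('slot',np.linalg.norm(d),np.degrees(np.arctan2(-d[0],d[1])))
zt=r.state()['eef_pos'][2]-.1464
for a,b in [((321.5,240),(321,347))]:
    a,b=ray(p,a,zt),ray(p,b,zt);print('bar',(a+b)/2,np.linalg.norm(a-b))
delta([k[0],k[1]-.0,.3105])
```

```text
[0.54559741 0.18155425 0.072     ]
slot 0.02809195313851725 12.820529076215688
slot 0.02810576090549586 13.660038142872134
bar [0.52995248 0.11889319 0.19894715] 0.04825877949112405
t 6.8 pos [0.5295 0.1194 0.3453] rot [180.     0.   101.21] frac [0.1929 0.093  0.1162] mm [57.9 27.9 34.8] rows 1.8740041281203772 F [-0.4 -1.4 -2.1] [0.01 0.02 0.05]
```

Emit:
{"op": "step_arm", "data": {"motion": [{"translation": [0.0645,0.031,0],"roll": 0,"grip": 1},{"translation": [0.0645,0.031,0],"roll": 0,"grip": 1},{"translation": [0.0645,0.031,0],"roll": 0,"grip": 1},{"translation": [0,0,0.05],"roll": -0.0165,"grip": 1},{"translation": [0,0,0.05],"roll": 0,"grip": 1},{"translation": [0,0,0],"roll": 0,"grip": 1}]}}

```text
t: 7.3
eef_pos: [0.5446, 0.1823, 0.3125]
eef_rot: [-179.7, -0.0, 103.3]
wrist_force: [-0.7, 0.2, -1.8]
finger_gap: 0.127
finger_force: 58.6
```

Run:
```python
from h import *
delta([.5456,.1816,.2855])
p=r.read_camera('scene')
k=proj(p,[.5456,.1816,.072]);print(k)
x,y=k.astype(int);f=p['frame'][max(y-75,0):y+25,x-60:x+60]
w=r.read_camera('wrist')['frame'][150:400,200:440]
cv2.imwrite('pics/h.png',np.hstack([cv2.resize(f,(480,400),interpolation=2),cv2.resize(w,(320,400))]))
```

```text
t 7.3 pos [0.5446 0.1823 0.3125] rot [-1.7969e+02 -1.0000e-02  1.0326e+02] frac [-0.0031  0.0032  0.0899] mm [-0.9  1.  27. ] rows 0.6922574211777236 F [-0.7  0.2 -1.8] [0.02 0.06 0.01]
[313.56968404 258.68842888]
```

View pics/h.png

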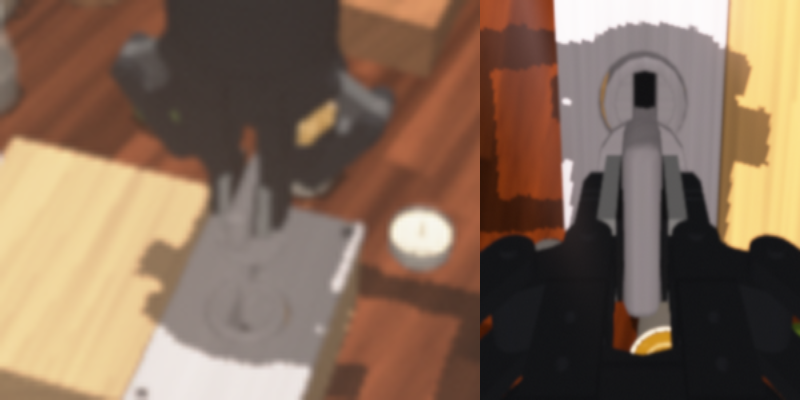

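The wrist view shows the bar in line with the slot, and the scene view shows the tip just above the barrel. Descend gently.

Emit:
{"op": "step_arm", "data": {"motion": [{"translation": [-0.001,0.001,0.012],"roll": 0,"grip": 1},{"translation": [0,0,0.012],"roll": 0,"grip": 1},{"translation": [0,0,0.012],"roll": 0,"grip": 1},{"translation": [0,0,0.012],"roll": 0,"grip": 1},{"translation": [0,0,0.012],"roll": 0,"grip": 1},{"translation": [0,0,0.012],"roll": 0,"grip": 1},{"translation": [0,0,0.008],"roll": 0,"grip": 1},{"translation": [0,0,0],"roll": 0,"grip": 1}]}}

```text
t: 8.07
eef_pos: [0.5453, 0.1824, 0.2907]
eef_rot: [-179.9, -0.0, 103.3]
wrist_force: [0.1, 0.7, -1.2]
finger_gap: 0.126
finger_force: 58.6
```

```bash
python3 -c "
from h import *
delta([.5456,.1816,.2604])"
```

```text
t 8.0667 pos [0.5453 0.1824 0.2907] rot [-1.7994e+02 -1.0000e-02  1.0329e+02] frac [-0.0028  0.0004  0.1009] mm [-0.8  0.1 30.3] rows 0.7763599726166126 F [ 0.1  0.7 -1.2] [ 0.01 -0.    0.01]
```

Emit:
{"op": "step_arm", "data": {"motion": [{"translation": [-0.002,0,0.008],"roll": 0,"grip": 1},{"translation": [0,0,0.008],"roll": 0,"grip": 1},{"translation": [0,0,0.008],"roll": 0,"grip": 1},{"translation": [0,0,0],"roll": 0,"grip": 1}]}}

```text
t: 8.4
eef_pos: [0.5455, 0.1818, 0.2836]
eef_rot: [-180.0, -0.0, 103.3]
wrist_force: [0.3, -0.6, -0.7]
finger_gap: 0.13
finger_force: 58.6
```

Emit:
{"op": "step_arm", "data": {"motion": [{"translation": [0,0,0.01],"roll": 0,"grip": 1},{"translation": [0,0,0.01],"roll": 0,"grip": 1},{"translation": [0,0,0.01],"roll": 0,"grip": 1},{"translation": [0,0,0.01],"roll": 0,"grip": 1},{"translation": [0,0,0.01],"roll": 0,"grip": 1},{"translation": [0,0,0],"roll": 0,"grip": 1}]}}

```text
t: 8.9
eef_pos: [0.5454, 0.1818, 0.2684]
eef_rot: [-179.9, -0.0, 103.3]
wrist_force: [0.9, 0.7, -0.3]
finger_gap: 0.129
finger_force: 58.6
```

Emit:
{"op": "step_arm", "data": {"motion": [{"translation": [0,0,0.006],"roll": 0,"grip": 1},{"translation": [0,0,0.006],"roll": 0,"grip": 1},{"translation": [0,0,0.006],"roll": 0,"grip": 1},{"translation": [0,0,0],"roll": 0,"grip": 1}]}}

```text
t: 9.23
eef_pos: [0.5455, 0.1818, 0.2634]
eef_rot: [-180.0, -0.0, 103.3]
wrist_force: [-0.3, -0.6, -0.2]
finger_gap: 0.132
finger_force: 58.6
```

Emit:
{"op": "step_arm", "data": {"motion": [{"translation": [0,0,0.005],"roll": 0,"grip": 1},{"translation": [0,0,0.005],"roll": 0,"grip": 1},{"translation": [0,0,0.003],"roll": 0,"grip": 1},{"translation": [0,0,0],"roll": 0,"grip": 1},{"translation": [0,0,0],"roll": 0,"grip": 1}]}}

```text
t: 9.65
eef_pos: [0.5457, 0.1819, 0.2604]
eef_rot: [180.0, -0.0, 103.3]
wrist_force: [-1.3, 0.5, 5.1]
finger_gap: 0.129
finger_force: 59.2
```

The shoulder is seated at the expected height with 5 N of contact. Turn clockwise.

Emit:
{"op": "step_arm", "data": {"motion": [{"translation": [0,0,0],"roll": 0.042,"grip": 1},{"translation": [0,0,0],"roll": 0.042,"grip": 1},{"translation": [0,0,0],"roll": 0.042,"grip": 1},{"translation": [0,0,0],"roll": 0.042,"grip": 1},{"translation": [0,0,0],"roll": 0.042,"grip": 1},{"translation": [0,0,0],"roll": 0.042,"grip": 1},{"translation": [0,0,0],"roll": 0.042,"grip": 1},{"translation": [0,0,0],"roll": 0.042,"grip": 1}]}}

```text
t: 10.32
eef_pos: [0.5459, 0.1818, 0.2604]
eef_rot: [179.9, -0.0, 62.7]
wrist_force: [-1.6, -0.7, 3.5]
finger_gap: 0.127
finger_force: 59.1
```

```bash
python3 -c "
from h import *
delta([.5456,.1816,.2604]);print(r.state()['qpos'])"
```

```text
t 10.3167 pos [0.5459 0.1818 0.2604] rot [ 1.7994e+02 -3.0000e-02  6.2730e+01] frac [-0.0009 -0.0005 -0.0001] mm [-0.3 -0.1 -0. ] rows 0.007822479267410623 F [-1.6 -0.7  3.5] [-0.22  0.18  0.11]
[ 1.07891700e+01  3.32069937e+01  8.98368291e+01 -1.36085570e-02
  5.68921631e+01  3.80658105e+01]
```

Emit:
{"op": "step_arm", "data": {"motion": [{"translation": [0,0,0],"roll": 0.042,"grip": 1},{"translation": [0,0,0],"roll": 0.042,"grip": 1},{"translation": [0,0,0],"roll": 0.042,"grip": 1},{"translation": [0,0,0],"roll": 0.042,"grip": 1},{"translation": [0,0,0],"roll": 0.042,"grip": 1},{"translation": [0,0,0],"roll": 0.042,"grip": 1},{"translation": [0,0,0],"roll": 0.042,"grip": 1},{"translation": [0,0,0],"roll": 0.042,"grip": 1}]}}

```text
t: 10.98
eef_pos: [0.5456, 0.1818, 0.2603]
eef_rot: [180.0, -0.0, 22.4]
wrist_force: [-1.5, -0.4, 4.7]
finger_gap: 0.128
finger_force: 59.2
```

Emit:
{"op": "step_arm", "data": {"motion": [{"translation": [0,0,0],"roll": 0,"grip": 1},{"translation": [0,0,0],"roll": 0,"grip": 1}]}}

```text
t: 11.15
eef_pos: [0.5456, 0.1819, 0.2603]
eef_rot: [-180.0, -0.0, 22.7]
wrist_force: [-2.1, -0.0, 5.6]
finger_gap: 0.127
finger_force: 59.4
```

Run:
```python
from h import *
delta([.5456,.1816,.2604])
p=r.read_camera('scene')
x,y=proj(p,[.6,.18,.072]).astype(int)
a=p['frame'][y-70:y+80,x-110:x+110]
cv2.imwrite('pics/i.png',cv2.resize(a,None,fx=3,fy=3,interpolation=2))
```

```text
t 11.15 pos [0.5456 0.1819 0.2603] rot [-1.800e+02 -2.000e-02  2.275e+01] frac [-0.0003  0.0008 -0.0002] mm [-0.1  0.2 -0.1] rows 0.006720431364535775 F [-2.1 -0.   5.6] [-0.2   0.46  0.03]
```

View pics/i.png

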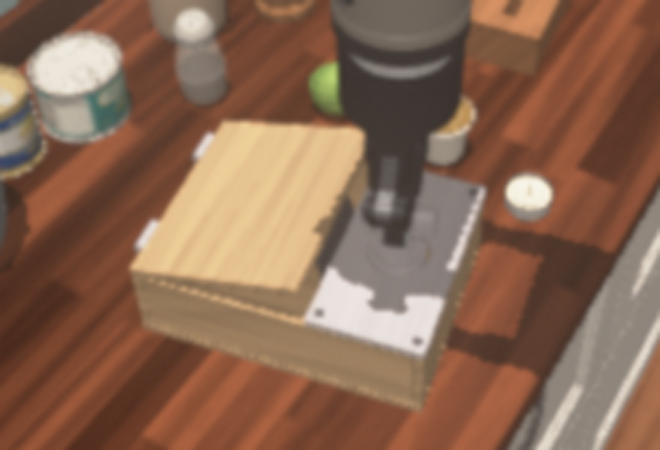

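The lid has sprung up; its near edge stands clear of the plate. Let go and rise.

Emit:
{"op": "step_arm", "data": {"motion": [{"translation": [0,0,0],"roll": 0,"grip": 0.3},{"translation": [0,0,0],"roll": 0,"grip": 0},{"translation": [0,0,0],"roll": 0,"grip": 0},{"translation": [0,0,0],"roll": 0,"grip": 0},{"translation": [0,0,0],"roll": 0,"grip": 0},{"translation": [0,0,0],"roll": 0,"grip": 0}]}}

```text
t: 11.7
eef_pos: [0.5457, 0.1819, 0.2598]
eef_rot: [-180.0, 0.0, 22.7]
wrist_force: [0.5, 0.1, 0.4]
finger_gap: 0.502
finger_force: 0.0
```

Emit:
{"op": "step_arm", "data": {"motion": [{"translation": [0,0,-0.03],"roll": 0,"grip": 0},{"translation": [0,0,-0.05],"roll": 0,"grip": 0},{"translation": [0,0,-0.08],"roll": 0,"grip": 0},{"translation": [0,0,-0.08],"roll": 0,"grip": 0},{"translation": [0,0,-0.08],"roll": 0,"grip": 0},{"translation": [0,0,-0.08],"roll": 0,"grip": 0},{"translation": [0,0,0],"roll": 0,"grip": 0},{"translation": [0,0,0],"roll": 0,"grip": 0}]}}

```text
t: 12.37
eef_pos: [0.5457, 0.1819, 0.3819]
eef_rot: [180.0, -0.2, 22.7]
wrist_force: [-0.5, -0.2, -0.4]
finger_gap: 0.496
finger_force: 0.0
```

Run:
```python
from h import *
delta([.5456,.1816,.2604])
p=r.read_camera('scene')
x,y=proj(p,[.6,.18,.072]).astype(int)
a=p['frame'][y-70:y+80,x-110:x+110]
w=r.read_camera('wrist')['frame']
cv2.imwrite('pics/j.png',np.hstack([cv2.resize(a,(440,300),interpolation=2),cv2.resize(w,(360,300))]))
```

```text
t 12.3667 pos [0.5457 0.1819 0.3819] rot [179.96  -0.22  22.66] frac [-2.100e-03  4.000e-04  4.051e-01] mm [-6.000e-01  1.000e-01  1.215e+02] rows 3.115876080886647 F [-0.5 -0.2 -0.4] [-0.03 -0.01 -0.01]
```

View pics/j.png

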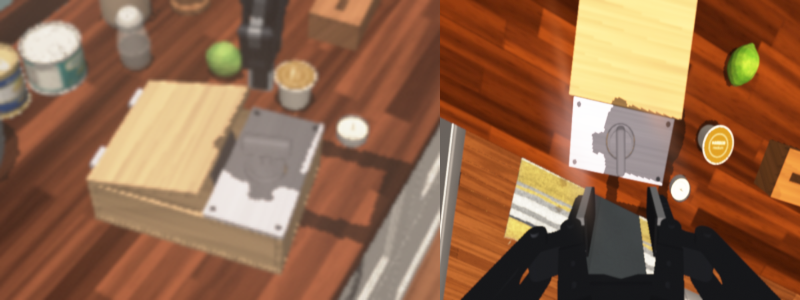

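The key stands upright in the barrel, turned, with the shoulder seated. The lid is up and the gripper is clear.

```bash
python3 -c "
from station import r
print(r.job_done())"
```

```text
the job is handed in; nothing more can be done
None
```

The bar-headed key is home in the lock, turned about 80° clockwise and released. The lid has sprung open, the round-knobbed key was not touched, and I handed the job in at about 12.5 s; it returned no verdict.

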